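# Stand the fallen control bottle back on its mat

## Task

Two bottles have been knocked over on the clinic desk. Pick up the one with the red cap and stand it upright, cap up, in the middle of the blue mat, letting go only once it stands there (do not drop it). Leave the green-capped bottle lying where it is, since it is empty and waits for disposal, and do not disturb the stack of cups.

Things in the scene. Friction and masses are not known exactly. Their poses are not given: they have to be found in the camera images.
- control_center (a point): centre, half-way up, of the fallen white bottle with RED cap and band: 50 x 50 mm square body 70 long, 11 shoulder, round cap 30 across, 19 long; 100 mm in all, 0.2 kg, rigid. x axis runs foot to cap: foot 50 mm behind this point, cap end 50 ahead. Starts lying on a flat side on the desk (this point 25 mm up, z axis up), cap to the robot's left (+y), up to 35 degrees either way
- empty_center (a point): centre of the other fallen bottle, identical in size, also lying on a flat side, but with a GREEN cap and green band; its axes are as for the red one. To be left where it lies
- mat_top (a point): centre of the top face of the flat blue mat, 120 x 120 mm, 3 mm thick, fixed on the desk; z up. Its top is 3 mm above the desk
- cups_center (a point): centre (half-way up) of the upright stack of white plastic cups, 124 mm tall, 72 mm across, light and easily toppled, standing beyond the mat to the left or the right; z up. To be left alone

How it is judged (in metres and radians):
On the way:
1. the held red-capped bottle is set down nearly upright (within 20 degrees) on the middle of the mat (within 30 mm), less than about 10 mm above it, while the fingers still hold it (contact force between the fingers and control above 0.5 N and horizontal distance between control_center and mat_top below 0.03 m and height (world z) of control_center below 0.063 m and angle between control_center's own x axis and vertical below 0.35 rad), for 0.1 s.
At the end, for the whole second after the job is handed in: The red-capped bottle stands on the blue mat, cap up within 10 degrees of vertical, its axis within 30 mm of the mat's centre, released and at rest (angle between control_center's own x axis and vertical below 0.175 rad and horizontal distance between control_center and mat_top below 0.03 m and height (world z) of control_center between 0.047 and 0.061 m and contact force between control and mat above 0.3 N and linear speed of control below 0.03 m/s); the robot touches nothing.
It fails at once if the green-capped bottle is moved by more than 25 mm (distance of empty_center from where it was at the start of the episode above 0.025 m).
It fails at once if the stack of cups is moved by more than 25 mm or tipped (distance of cups_center from where it was at the start of the episode above 0.025 m or angle between cups_center's own z axis and vertical above 0.3 rad).
It also fails if it takes over 48 s, if anything falls off the work surface, if the arm or the gripper's body presses on something with over 40 N, if the wrist force passes 120 N, or if a joint passes its speed limit or range.

## Robot

A 7-joint arm with a two-finger parallel gripper is mounted at the origin on the work surface. World frame = base frame: x ahead of the robot, y to its left, z up, the work surface at z = 0. Lengths are in mm, angles in degrees, forces in N, time in s.
With the tool pointing down it reaches from about 425 to 1025 mm from the base axis. Payload 9.4 kg.
Tool frame: the origin (TCP) lies midway between the tips of the shut fingers; the grasp point (between the pads) lies arm.grip_depth behind it (arm.grip_depth is the distance from the TCP to the grasp point, in mm); y points along the fingers, x is the direction in which the jaws open and shut, and the axes are right-handed (so a half turn about y gives the same grasp; the last joint's range is limited). The gripper opens to 85 mm and grips with 20 to 120 N. Pads are 22 mm wide; open, the fingers measure 114 mm over their backs; the gripper's body (76 mm by 85 mm) begins 54 mm behind the grasp point. The pads swing forward as they close: fully open they stand 13 mm farther back than shut.
Start: joints at [-71.431, 34.337, -0.143, 91.639, 0.103, 54.024, -4.572], TCP at [282.866, 667.541, 231.275] pointing down, gripper open.
Joint ranges: [-147.43, 147.43], [-19.82, 112.94], [-74.19, 73.91], [6.32, 146.72], [-59.91, 239.91], [6.04, 106.73], [-150.56, 150.56]. Speed limits (degrees/s): [127.2, 127.2, 172.46, 172.46, 180, 180, 180].

## Interface

Orientations are given as a 3x3 rotation matrix whose columns are the frame's x, y, z axes.
In Python, from rig import arm, optics gives the robot as it stands.
- The arm moves only by the tool send_rows, never from a script. Its argument "commands" is text: rows parted by semicolons, each of 7 numbers parted by spaces: the shift along the tool's x, y, z in mm, then the turn, a rotation vector about the tool's x, y, z in rad, then the opening, from 0 (shut) to 1 (fully open). A call has 1 to 12 rows; each row is the pose to reach, as a shift and turn from the pose commanded when the call began, along the tool's axes at that moment; what a row does not reach only later rows make up. A row lasts 1/12 s, in which the tool goes at most 41.7 mm and 7.16 degrees, less where a joint would pass 70% of its speed; a pose out of reach is approached as far as the arm can. A call with a gripper value outside its range is refused whole. The fingers move at their own pace and stop on an object; "newtons" is the grip in N (left out, the last holds). Time passes only in rows, so rows that repeat a pose let the fingers close. It gives the time, the measured TCP pose, the force and the opening at its end, in the units of the state.
- arm.sense(): the state, without advancing time (a new reading comes with each control period).
- optics.capture(name): name is "side" or "top"; returns a dict with "img" (420x560x3 uint8, red, green, blue), "fx", "fy", "cx", "cy" (pixels), "dist_coeffs" ([k1, k2, p1, p2, k3] as OpenCV has them; the pictures are not rectified), "cam_to_world" (4x4, takes a point from camera to world coordinates). Camera axes: x right, y up, looking along -z (the intrinsics and any distortion apply to the point x, -y, -z); pixel columns grow to the right and rows downward; lengths in mm; the calibration is good to about 2 mm. A picture is of the moment at which its call begins. There is no depth.
- arm.sign_off(): hands the job in, once; it reports no verdict.
The state is a dict: "clock": time; "joint_positions": joint angles; "joint_velocities": joint speeds; "tau": joint torques, N m; "tool_pos": TCP position; "tool_rot": TCP orientation; "ft_force": force on the tool from outside, world axes, zero at the start; "torque": the same for the moment, N m; "finger_gap": opening from 0.0 (shut) to 1.0 (fully open).
Only numpy, scipy, OpenCV 4.12 (cv2) and the standard library are available. Lean on these libraries where they do the work, as an engineer would, in place of code of your own. Each camera call takes 0.05 s, during which the arm holds its last target. There are 200 camera calls.

## Working session

There is one attempt and no reset: what is moved stays moved. The work goes in short steps, Python scripts to look and compute and a tool call to move; the robot and the scene stay as the last step left them, time stands still between calls to the robot, and variables do not carry over. Pictures are saved under pics/ and viewed, about 8 in all and at most 12, crops included, and the job is handed in when it is done.

Besides the shell and the picture viewer there is one more tool, called in YAML: its name, and indented under it one key for each argument. send_rows: Moves the arm, as the interface text tells. Its arguments: {"type":"object","properties":{"commands":{"type":"string"},"newtons":{"type":"number"}},"required":["commands"]}

```bash
ls; mkdir -p pics
python3 - <<'E'
from rig import arm, optics
import cv2, numpy as np
s=arm.sense()
for k in("clock","tool_pos","tool_rot","ft_force","finger_gap"):print(k,s[k])
print(arm.grip_depth)
for n in("side","top"):
    c=optics.capture(n); cv2.imwrite(f"pics/{n}0.png",c["img"][:,:,::-1])
    print(n,c["fx"],c["fy"],c["cx"],c["cy"],c["dist_coeffs"],np.round(c["cam_to_world"],3).tolist())
E
```

```text
pics
clock 0.0
tool_pos [282.68560689 667.08427306 230.38157025]
tool_rot [[ 3.90116654e-01 -4.76574624e-04 -9.20765317e-01]
 [ 9.20764044e-01 -1.54005265e-03  3.90116911e-01]
 [-1.60394689e-03 -9.99998701e-01 -1.61987409e-04]]
ft_force [-0.64371368  0.28362628  0.78289229]
finger_gap 0.9973437407382835
18.700000000000003
side 475.28426149284115 475.28426149284115 281.7751296904727 209.84078644787584 [-0.12617444  0.          0.          0.          0.        ] [[-0.83, 0.388, -0.401, 305.176], [-0.558, -0.595, 0.578, 491.541], [-0.014, 0.704, 0.71, 699.551], [0.0, 0.0, 0.0, 1.0]]
top 494.6560011938215 494.6560011938215 286.5881213845895 209.77185305646358 [0.01941205 0.         0.         0.         0.        ] [[0.029, 0.983, -0.18, 434.568], [-0.999, 0.024, -0.029, -14.109], [-0.024, 0.181, 0.983, 1158.897], [0.0, 0.0, 0.0, 1.0]]
```

View pics/top0.png

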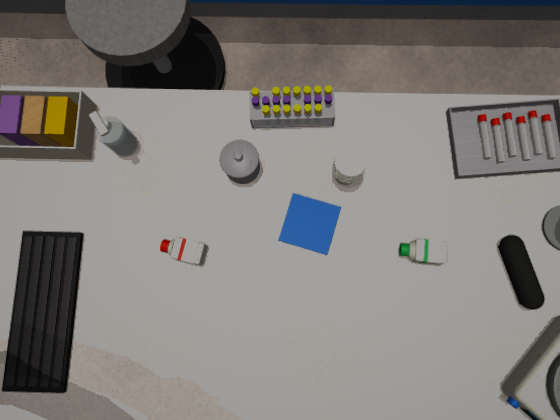

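View pics/side0.png

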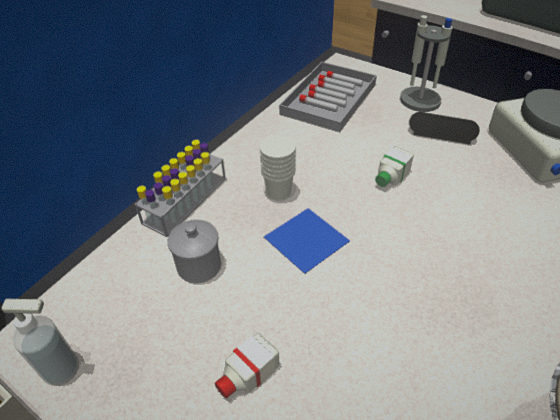

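```bash
cat > h.py <<'E'
import cv2, numpy as np
from rig import arm, optics
def ray(c,uv):
    K=np.array([[c["fx"],0,c["cx"]],[0,c["fy"],c["cy"]],[0,0,1]])
    p=cv2.undistortPoints(np.array(uv,float).reshape(-1,1,2),K,np.array(c["dist_coeffs"],float)).reshape(-1,2)
    d=np.c_[p[:,0],-p[:,1],-np.ones(len(p))]
    M=np.array(c["cam_to_world"]); return M[:3,3],d@M[:3,:3].T
def plane(c,uv,z):
    o,d=ray(c,uv); return o+d*((z-o[2])/d[:,2])[:,None]
def tri(c1,uv1,c2,uv2):
    o,d=ray(c1,[uv1]);p,e=ray(c2,[uv2]); d=d[0];e=e[0]
    t=np.linalg.lstsq(np.c_[d,-e],p-o,rcond=None)[0]
    a,b=o+t[0]*d,p+t[1]*e; return (a+b)/2,np.linalg.norm(a-b)
def blobs(img,col):
    i=img.astype(int);r,g,b=i[...,0],i[...,1],i[...,2]
    m={"red":(r>g+60)&(r>b+60),"green":(g>r+40)&(g>b+25),"blue":(b>r+80)&(b>g+50)&(b>110)}[col]
    n,l,st,ce=cv2.connectedComponentsWithStats(m.astype(np.uint8))
    return [(int(st[k,4]),ce[k].round(2),st[k,:4],l==k) for k in range(1,n) if st[k,4]>12]
E
python3 - <<'E'
from h import *
C={n:optics.capture(n) for n in("side","top")}
for n,c in C.items():
    for col in("red","green","blue"):
        for a,ce,bb,m in blobs(c["img"],col):
            print(n,col,a,ce,bb, "z25",plane(c,[ce],25).round(1)[0,:2],"z50",plane(c,[ce],50).round(1)[0,:2],"z3",plane(c,[ce],3).round(1)[0,:2])
t=cv2.resize(C["top"]["img"][225:275,150:220],None,fx=8,fy=8,interpolation=cv2.INTER_CUBIC)
s=cv2.resize(C["side"]["img"][320:410,200:300],None,fx=4.4,fy=4.4,interpolation=cv2.INTER_CUBIC)[:400]
im=cv2.resize(np.hstack([t,s]),None,fx=.8,fy=.8);print(im.shape)
cv2.imwrite("pics/z1.png",im[:,:,::-1])
E
```

```text
side red 28 [329.25  73.07] [327  71   6   6] z25 [ 877.8 -583.7] z50 [ 856.6 -543.9] z3 [ 896.5 -618.8]
side red 57 [320.74  79.96] [318  75   7  11] z25 [ 878.5 -537.2] z50 [ 857.2 -499.1] z3 [ 897.2 -570.8]
side red 64 [311.39  89.84] [308  84   8  13] z25 [ 873.  -478.2] z50 [ 851.9 -442.3] z3 [ 891.5 -509.8]
side red 31 [302.29  96.81] [300  94   6   7] z25 [ 874.8 -435.1] z50 [ 853.7 -400.8] z3 [ 893.4 -465.3]
side red 164 [245.5  359.62] [233 348  26  25] z25 [551.7 242.5] z50 [542.6 251.7] z3 [559.8 234.3]
side red 239 [225.55 385.23] [215 376  21  20] z25 [551.3 292.8] z50 [542.2 300.1] z3 [559.3 286.3]
side green 50 [394.38 159.38] [384 155  22  10] z25 [ 563.4 -327.6] z50 [ 553.9 -297.3] z3 [ 571.9 -354.3]
side green 69 [384.71 175.59] [378 171  12  12] z25 [ 558.1 -265.1] z50 [ 548.8 -237.1] z3 [ 566.4 -289.8]
side blue 13 [448.46  19.08] [446  18   6   3] z25 [  721.7 -1156.2] z50 [  706.3 -1095.1] z3 [  735.3 -1209.9]
side blue 27 [556.   166.19] [553 164   7   6] z25 [ 238.9 -516.9] z50 [ 241.3 -479.5] z3 [ 236.7 -549.8]
side blue 2771 [306.2 239.8] [265 209  84  64] z
[... 984 characters left out ...]
een 103 [404.56 249.36] [400 243  10  13] z25 [ 556.8 -252.3] z50 [ 554.1 -247. ] z3 [ 559.1 -256.9]
top blue 2461 [309.57 223.64] [279 194  62  61] z25 [610.6 -34.7] z50 [606.7 -34.2] z3 [614. -35.]
top blue 45 [514.56 402.87] [511 399   9   9] z25 [ 234.2 -480.2] z50 [ 238.6 -469.9] z3 [ 230.3 -489.2]Traceback (most recent call last):
  File "<stdin>", line 9, in <module>
    return _nx.concatenate(arrs, 1, dtype=dtype, casting=casting)
           ~~~~~~~~~~~~~~~^^^^^^^^^^^^^^^^^^^^^^^^^^^^^^^^^^^^^^^
ValueError: all the input array dimensions except for the concatenation axis must match exactly, but along dimension 0, the array at index 0 has size 400 and the array at index 1 has size 396
```

Run:
```python
from h import *
C={n:optics.capture(n) for n in("side","top")}
print(tri(C["top"],[164.3,245.54],C["side"],[225.55,385.23]))
t=cv2.resize(C["top"]["img"][225:275,150:220],None,fx=5.5,fy=5.5,interpolation=cv2.INTER_CUBIC)
s=cv2.resize(C["side"]["img"][325:405,205:285],None,fx=5,fy=5,interpolation=cv2.INTER_CUBIC)
im=np.zeros((400,785,3),np.uint8);im[:275,:385]=t;im[:,385:]=s
cv2.imwrite("pics/z1.png",im[:,:,::-1])
```

```text
(array([548.73753216, 296.30842592,  35.46108797]), np.float64(2.59271829878835))
```

View pics/z1.png

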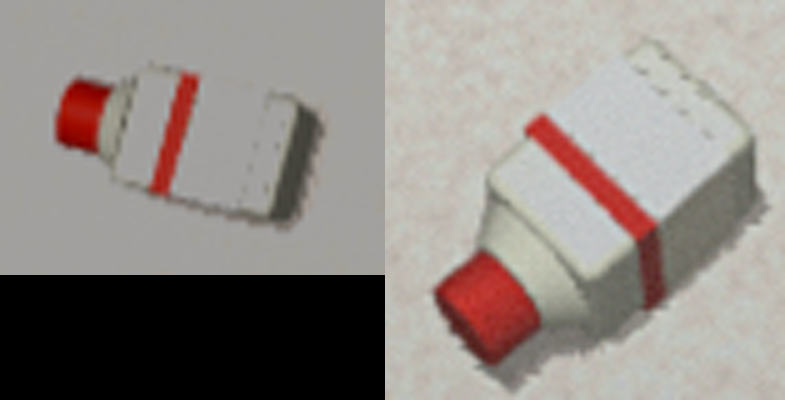

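Run:
```python
from h import *
C={n:optics.capture(n) for n in("side","top")}
T=plane(C["top"],[[204,242.6],[199.1,264.6],[176.9,237.2],[170.5,257.7]],50)[:,:2]
S=plane(C["side"],[[257.6,333],[278,353],[226,360.6],[245.4,381]],50)[:,:2]
for P in(T,S):
    f,s=P[:2].mean(0),P[2:].mean(0);d=s-f;L=np.linalg.norm(d);w=(P[0]-P[1]+P[2]-P[3])/2;d/=L
    print(P.round(1).tolist(),"len",L,np.linalg.norm(w),"ang",np.degrees(np.arctan2(d[1],d[0])),"w ang",np.degrees(np.arctan2(w[1],w[0])),"body mid",(f+s)/2,"center",(f+s)/2+15*d)
for n,c in C.items():
    m=[b for b in blobs(c["img"],"blue") if b[0]>1000][0][3].astype(np.uint8)
    k=cv2.findContours(m,0,2)[0][0];q=cv2.approxPolyDP(k,6,True).reshape(-1,2)
    p=plane(c,q,3)[:,:2];print(n,p.round(1).tolist(),p.mean(0))
print(plane(C["top"],[348,165],124),plane(C["top"],[350,182],10))
```

```text
[[557.4, 203.3], [507.6, 211.3], [568.1, 265.6], [521.4, 276.8]] len 65.0758021228901 49.191936575028336 ang 79.17625314139411 w ang -11.292861274488773 body mid [538.62876891 239.27012989] center [541.44559518 254.00327245]
[[554.0, 205.2], [508.6, 215.9], [565.7, 269.2], [522.5, 278.9]] len 64.79520172804162 45.479371410034915 ang 78.61819335514318 w ang -13.043581329629571 body mid [537.66956291 242.30728354] center [540.62975383 257.01229186]
side [[654.5, -107.1], [685.8, 2.3], [575.2, 35.1], [543.6, -75.0]] [614.78613497 -36.16135702]
top [[684.7, 6.0], [575.7, 36.0], [543.4, -74.8], [655.8, -106.3]] [614.87119049 -34.78338855]
[[ 725.19520914 -112.96298477  124.        ]] [[ 715.52025273 -128.88258108   10.        ]]
```

```bash
cat >> h.py <<'E'
from scipy.spatial.transform import Rotation as Ro
def frame(y,x):
    y=np.array(y)/np.linalg.norm(y);x=np.array(x,float);x-=y*(x@y);x/=np.linalg.norm(x)
    return np.c_[x,y,np.cross(x,y)]
def row(pos,R):
    s=arm.sense();p=np.array(s["tool_pos"]);R0=np.array(s["tool_rot"])
    v=Ro.from_matrix(R0.T@R).as_rotvec()
    print("shift",(R0.T@(pos-p)).round(1),"rot",v.round(3),"deg",np.degrees(np.linalg.norm(v)).round(1))
A=np.array([.1925,.981,0]);W=np.array([.981,-.1925,0]);Z=np.array([0,0,1.])
th=np.radians(30)
D=-np.cos(th)*Z-np.sin(th)*A; RG=frame(D,W); G=np.array([541,255.5,30])-8*A*1.0
TG=G+18.7*D
E
python3 - <<'E'
from h import *
print(TG,RG.round(2).tolist(),TG-150*D)
row(TG-150*D,RG)
E
```

```text
[537.660125   238.47965     13.80532495] [[0.98, -0.1, 0.17], [-0.19, -0.49, 0.85], [-0.0, -0.87, -0.5]] [552.097625   312.05465    143.70913552]
shift [-222.2   87.5 -386.6] rot [-0.439  1.33   0.356] deg 82.8
```

send_rows:
  commands: "-222 87 -386 -0.439 1.33 0.356 1;-222 87 -386 -0.439 1.33 0.356 1;-222 87 -386 -0.439 1.33 0.356 1;-222 87 -386 -0.439 1.33 0.356 1;-222 87 -386 -0.439 1.33 0.356 1;-222 87 -386 -0.439 1.33 0.356 1;-222 87 -386 -0.439 1.33 0.356 1;-222 87 -386 -0.439 1.33 0.356 1;-222 87 -386 -0.439 1.33 0.356 1;-222 87 -386 -0.439 1.33 0.356 1;-222 87 -386 -0.439 1.33 0.356 1;-222 87 -386 -0.439 1.33 0.356 1"
  newtons: 40

```text
clock: 1.4
tool_pos: [555.7, 304.3, 144.1]
tool_rot: [[0.979, -0.1, 0.18], [-0.206, -0.496, 0.844], [0.005, -0.863, -0.506]]
ft_force: [-0.2, -0.3, 0.7]
finger_gap: 1.004
```

```bash
cat >> h.py <<'E'
M=np.array([614.8,-35.3,3])
def final(yaw,zg=45):   # upright bottle, grasp s=-8 -> 42 above foot, 5 mm beyond axis offset
    c,s=np.cos(np.radians(yaw)),np.sin(np.radians(yaw));h=np.array([c,s,0])
    y=np.cos(th)*h-np.sin(th)*Z; R=frame(y,[s,-c,0])
    return h,y,R
E
python3 - <<'E'
from h import *
print(arm.sense()["joint_positions"])
h,y,R=final(40)
row(np.array([615,-35,230]),R)
E
```

```text
[-60.20454236  47.60511572  30.83128957  94.69843498  -1.48418357
  64.7402477  -44.84338016]
shift [ 128.4   88.3 -319. ] rot [ 1.512  0.714 -0.183] deg 96.4
```

send_rows:
  commands: "128 88 -319 1.512 0.714 -0.183 1;128 88 -319 1.512 0.714 -0.183 1;128 88 -319 1.512 0.714 -0.183 1;128 88 -319 1.512 0.714 -0.183 1;128 88 -319 1.512 0.714 -0.183 1;128 88 -319 1.512 0.714 -0.183 1;128 88 -319 1.512 0.714 -0.183 1;128 88 -319 1.512 0.714 -0.183 1;128 88 -319 1.512 0.714 -0.183 1;128 88 -319 1.512 0.714 -0.183 1;128 88 -319 1.512 0.714 -0.183 1;128 88 -319 1.512 0.714 -0.183 1"

```text
clock: 2.4
tool_pos: [615.4, -20.2, 224.6]
tool_rot: [[0.803, 0.356, 0.477], [-0.587, 0.342, 0.734], [0.099, -0.87, 0.484]]
ft_force: [0.9, -1.1, -0.5]
finger_gap: 1.0
```

Run:
```python
from h import *
print(np.round(arm.sense()["joint_positions"],1))
h,y,R=final(40);print(R.round(2))
row(np.array([615,-35,230]),R)
```

```text
[ 17.8  24.5 -12.7 121.  -49.3  23.1  16.3]
[[ 0.64  0.66  0.38]
 [-0.77  0.56  0.32]
 [-0.   -0.5   0.87]]
shift [ 9.  -9.9 -8.5] rot [ 0.525  0.244 -0.1  ] deg 33.6
```

Run:
```python
from h import *
h,y,R=final(10)
row(np.array([615,-35,200]),R)
```

```text
shift [  6.   16.2 -23. ] rot [ 0.475  0.617 -0.474] deg 52.2
```

send_rows:
  commands: "6 16 -23 0.475 0.617 -0.474 1;6 16 -23 0.475 0.617 -0.474 1;6 16 -23 0.475 0.617 -0.474 1;6 16 -23 0.475 0.617 -0.474 1;6 16 -23 0.475 0.617 -0.474 1;6 16 -23 0.475 0.617 -0.474 1;6 16 -23 0.475 0.617 -0.474 1;6 16 -23 0.475 0.617 -0.474 1;6 16 -23 0.475 0.617 -0.474 1;6 16 -23 0.475 0.617 -0.474 1"

```text
clock: 3.23
tool_pos: [636.3, -90.0, 290.1]
tool_rot: [[0.385, 0.621, 0.683], [-0.918, 0.331, 0.217], [-0.092, -0.71, 0.698]]
ft_force: [1.2, -0.2, 0.5]
finger_gap: 1.002
```

Run:
```python
from h import *
print(np.round(arm.sense()["joint_positions"],1))
h,y,R=final(10);print(R.round(2))
row(np.array([615,-35,200]),R)
```

```text
[ 56.6  28.8 -53.8 123.3 -59.9   6.1   2.5]
[[ 0.17  0.85  0.49]
 [-0.98  0.15  0.09]
 [ 0.   -0.5   0.87]]
shift [-50.5  69.  -65.5] rot [ 0.279  0.064 -0.233] deg 21.2
```

```bash
cat >> h.py <<'E'
def pose(yaw,tilt): # tool at heading yaw, tilt deg from vertical-down outward
    c,s=np.cos(np.radians(yaw)),np.sin(np.radians(yaw));h=np.array([c,s,0]);t=np.radians(tilt)
    return frame(np.sin(t)*h-np.cos(t)*Z,[s,-c,0])
E
python3 - <<'E'
from h import *
row(np.array([615,-35,230]),pose(0,0))
E
```

```text
shift [-53.2  47.7 -44.5] rot [-0.747  0.341 -0.24 ] deg 49.0
```

send_rows:
  commands: "-53 48 -45 -0.747 0.341 -0.24 1;-53 48 -45 -0.747 0.341 -0.24 1;-53 48 -45 -0.747 0.341 -0.24 1;-53 48 -45 -0.747 0.341 -0.24 1;-53 48 -45 -0.747 0.341 -0.24 1;-53 48 -45 -0.747 0.341 -0.24 1;-53 48 -45 -0.747 0.341 -0.24 1;-53 48 -45 -0.747 0.341 -0.24 1;-53 48 -45 -0.747 0.341 -0.24 1;-53 48 -45 -0.747 0.341 -0.24 1"

```text
clock: 4.07
tool_pos: [613.5, -35.7, 230.3]
tool_rot: [[0.084, 0.15, 0.985], [-0.995, 0.067, 0.074], [-0.055, -0.986, 0.154]]
ft_force: [0.6, -0.3, -1.9]
finger_gap: 1.001
```

Run:
```python
from h import *
print(np.round(arm.sense()["joint_positions"],1))
row(np.array([615,-35,230]),pose(0,0))
row(np.array([615,-35,200]),pose(0,45))
```

```text
[-17.2  25.4  24.5 114.  -25.1  36.8 -61.6]
shift [-0.5  0.6  1.5] rot [-0.153  0.079 -0.061] deg 10.5
shift [ 1.1 30.2 -3.2] rot [ 0.632  0.051 -0.088] deg 36.7
```

send_rows:
  commands: "0 0 1 -0.153 0.079 -0.061 1;0 0 1 -0.153 0.079 -0.061 1;0 0 1 -0.153 0.079 -0.061 1;1 60 -8 0.632 0.051 -0.088 1;1 130 -20 0.632 0.051 -0.088 1;1 130 -20 0.632 0.051 -0.088 1;1 130 -20 0.632 0.051 -0.088 1;1 130 -20 0.632 0.051 -0.088 1;1 130 -20 0.632 0.051 -0.088 1;1 130 -20 0.632 0.051 -0.088 1;1 130 -20 0.632 0.051 -0.088 1;1 130 -20 0.632 0.051 -0.088 1"

```text
clock: 5.07
tool_pos: [658.1, -37.9, 184.1]
tool_rot: [[0.016, 0.444, 0.896], [-0.999, 0.035, 0.001], [-0.031, -0.895, 0.444]]
ft_force: [0.7, -0.1, 0.1]
finger_gap: 1.0
```

Run:
```python
from h import *
print(np.round(arm.sense()["joint_positions"],1))
row(np.array([615,-35,100]),pose(0,45))
row(np.array([615,-35,60]),pose(0,60))
```

```text
[ -6.1  27.1   7.4 123.6 -59.9   6.  -31.2]
shift [ -1.   56.3 -76. ] rot [ 0.325 -0.005 -0.035] deg 18.7
shift [  0.3  92.1 -93.7] rot [ 0.587 -0.009 -0.034] deg 33.7
```

```bash
cat > fk.py <<'E'
import numpy as np, itertools
from scipy.spatial.transform import Rotation as Ro
from scipy.optimize import least_squares
def fk(q,S,p):
    d1,d3,d5,dt,a3,a6=p[:6]; o=p[6:13]; q=np.array(S)*np.array(q)+o
    R=Ro.identity();t=np.array([0,0,d1]);
    for k,(ax,tr) in enumerate([("z",(0,0,0)),("y",(0,0,0)),("z",(a3,0,d3)),("y",(-a3,0,0)),("z",(0,0,d5)),("y",(a6,0,0)),("z",(0,0,dt))]):
        R=R*Ro.from_euler(ax,q[k],degrees=True); t=t+R.apply(tr)
    # link frame: approach=z -> tool y ; tool x=x, tool z=-y
    Rm=R.as_matrix(); return t,np.c_[Rm[:,0],Rm[:,2],-Rm[:,1]]
D=[([-71.431,34.337,-.143,91.639,.103,54.024,-4.572],[282.866,667.541,231.275],[[.3901,-.0005,-.9208],[.9208,-.0015,.3901],[-.0016,-1,-.0002]]),
([-60.2,47.6,30.83,94.7,-1.48,64.74,-44.84],[555.7,304.3,144.1],[[.979,-.1,.18],[-.206,-.496,.844],[.005,-.863,-.506]]),
([17.8,24.5,-12.7,121,-49.3,23.1,16.3],[615.4,-20.2,224.6],[[.803,.356,.477],[-.587,.342,.734],[.099,-.87,.484]]),
([56.6,28.8,-53.8,123.3,-59.9,6.1,2.5],[636.3,-90,290.1],[[.385,.621,.683],[-.918,.331,.217],[-.092,-.71,.698]]),
([-17.2,25.4,24.5,114,-25.1,36.8,-61.6],[613.5,-35.7,230.3],[[.084,.15,.985],[-.995,.067,.074],[-.055,-.986,.154]]),
([-6.1,27.1,7.4,123.6,-59.9,6,-31.2],[658.1,-37.9,184.1],[[.016,.444,.896],[-.999,.035,.001],[-.031,-.895,.444]])]
def res(p,S): return np.concatenate([np.r_[(t-np.array(x))/1000,(R-np.array(r)).ravel()/3] for q,x,r in D for t,R in [fk(q,S,p)]])
if __name__=="__main__":
    out=[]
    for s in itertools.product([1,-1],repeat=4):
        S=[s[0],1,s[1],1,s[2],1,s[3]]
        for o7 in(0,90,180,270):
            p0=np.r_[350,450,450,300,0,0,0,0,0,0,0,0,o7]
            f=least_squares(res,p0,args=(S,),x_scale=np.r_[[100]*6,[10]*7],max_nfev=150); out.append((f.cost,S,f.x))
    out.sort(key=lambda v:v[0])
    for c,S,x in out[:3]: print(c,S,x.round(1).tolist())
    c,S,x=out[0]; np.save("fk.npy",np.r_[S,x])
    print(np.abs(res(x,S)).reshape(-1,12).max(1))
E
python3 fk.py
```

```text
0.000643192357958402 [-1, 1, -1, 1, 1, 1, -1] [298.7, 609.9, -446.7, 285.0, 23.4, -14.7, -1.5, 0.1, -2.8, -181.6, -0.7, 182.7, 176.2]
0.0006431923585078621 [-1, 1, -1, 1, 1, 1, -1] [298.7, 609.9, -446.7, 285.0, 23.4, -14.7, -1.5, 0.1, -2.8, -181.6, -0.7, 182.7, 176.2]
0.0006431923635969109 [-1, 1, -1, 1, 1, 1, -1] [298.7, 609.9, -446.7, 285.0, 23.4, -14.7, -1.5, 0.1, -2.8, -181.6, -0.7, 182.7, 176.2]
[0.00791612 0.00865488 0.00696696 0.01202338 0.00270118 0.01661969]
```

```bash
cat > plan.py <<'E'
from fk import *
P=np.load("fk.npy");S,p=P[:7],P[7:]
LO=np.array([-147.43,-19.82,-74.19,6.32,-59.91,6.04,-150.56])+1;HI=np.array([147.43,112.94,73.91,146.72,239.91,106.73,150.56])-1
Z=np.array([0,0,1.]);A=np.array([.1925,.981,0])
def frame(y,x):
    y=y/np.linalg.norm(y);x=x-y*(x@y);x/=np.linalg.norm(x);return np.c_[x,y,np.cross(x,y)]
def pose(yaw,tilt,flip):
    c,s=np.cos(np.radians(yaw)),np.sin(np.radians(yaw));t=np.radians(tilt)
    return frame(np.sin(t)*np.array([c,s,0])-np.cos(t)*Z,flip*np.array([s,-c,0]))
def ik(pos,R,q0,reg=1e-4):
    def e(q):
        t,r=fk(q,S,p);return np.r_[(t-pos)/1000,(r-R).ravel()/3,reg*(q-q0)]
    f=least_squares(e,np.clip(q0,LO+.01,HI-.01),bounds=(LO,HI),x_scale=20.,max_nfev=60)
    return f.x,np.linalg.norm(e(f.x)[:12])
E
cat > p1.py <<'E'
from plan import *
rng=np.random.default_rng(0)
M=np.array([614.8,-35.3,0])
def best(pos,R,n=10):
    o=[]
    for _ in range(n):
        q,e=ik(pos,R,rng.uniform([-70,0,-40,40,-50,10,-150],[70,90,40,140,230,90,150]),1e-5)
        if e<.012:o.append(q.round(0))
    return o
for flip in(1,-1):
  for th in(35,45):
    d=-np.cos(np.radians(th))*Z-np.sin(np.radians(th))*A
    G=np.array([541,255.5,32])-18*A
    b=best(G+18.7*d,pose(78.9,-th,flip),6); print("grasp",flip,th,len(b),*b[:3])
    for yaw in(-90,-60,-30,0,30,60,90):
      y=pose(yaw,90-th,1)[:,1]
      b=best(M+[0,0,38]+18.7*y,pose(yaw,90-th,flip)); print(" final",yaw,len(b),*b[:3])
E
python3 p1.py
```

```text
grasp 1 35 4 [ -6.  62. -49. 102.  60.  79. -96.] [-23.  52. -21. 103.  42.  62. -82.] [-54.  55.  25. 103.   5.  49. -49.]
 final -90 5 [ -3.  57. -24. 108.  74.  74. 101.] [  5.  60. -35. 108.  79.  83.  99.] [-39.  60.  28. 108.  40.  40. 125.]
 final -60 8 [-22.  53.   3. 122.  99.  47.  93.] [-43.  59.  32. 122.  95.  22.  89.] [  5.  58. -33. 122. 105.  75. 100.]
 final -30 8 [-28.  56.  19. 133. 152.  46.  64.] [-31.  57.  22. 133. 154.  44.  60.] [-11.  53.  -2. 133. 144.  56.  82.]
 final 0 7 [ 12.  55. -13. 138. 182.  62.  97.] [ 28.  60. -34. 138. 175.  63. 118.] [-47.  94.  71. 138. 201.  84.   5.]
 final 30 5 [ 55.  69. -54. 130. 190.  28. 150.] [ -9.  59.  30. 132. 230.  75.  69.] [-17.  65.  42. 132. 229.  85.  61.]
 final 60 4 [ 55.  66. -51. 120. -59.  11.  57.] [ 58.  70. -55. 120. -43.   7.  43.] [ 58.  70. -55. 120. -43.   7.  43.]
 final 90 7 [ 42.  61. -35. 105. -30.  45.  44.] [ 42.  61. -35. 105. -30.  45.  44.] [ 54.  70. -54. 105.  -4.  40.  21.]
grasp 1 45 6 [-15.  61. -39.  98.  54.  83. -92.] [-10.  64. -46.  98.  58.  88. -96.] [-35.  54.  -6.  99.  34. 
[... 2177 characters left out ...]
.  82. -70.] [ -8.  49. -11. 122.  98.  46. -78.]
 final -30 10 [  4.  50. -18. 131. 137.  49. -80.] [ 20.  56. -40. 132. 133.  62. -66.] [ -16.   49.    7.  131.  148.   36. -102.]
 final 0 9 [ 43.  66. -56. 135. 154.  55. -34.] [ 34.  58. -43. 135. 161.  49. -49.] [ 42.  65. -55. 135. 154.  54. -35.]
 final 30 8 [ 61.  79. -70. 129. 141.  32.  21.] [ 60.  78. -69. 129. 142.  31.  20.] [ 14.  49.  -4. 130. 228.  39. -97.]
 final 60 6 [ 60.  73. -63. 120.  60.  10. 120.] [  50.   60.  -47.  120.  -48.    7. -140.] [ 63.  80. -71. 120.  75.  19. 108.]
 final 90 6 [  19.   52.   -4.  107.  -52.   52. -121.] [  26.   52.  -14.  107.  -45.   47. -126.] [  14.   52.    3.  107.  -57.   57. -117.]
```

```bash
cat > p2.py <<'E'
from plan import *
M=np.array([614.8,-35.3,0])
for th in(30,37,45):
  q=np.array([-60.2,47.6,30.83,94.7,-1.48,64.74,-44.84])
  d=-np.cos(np.radians(th))*Z-np.sin(np.radians(th))*A
  G=np.array([541,255.5,32])-15*A
  qg,e=ik(G+18.7*d,pose(78.9,-th,1),q); print("grasp",th,round(e,3),qg.round(0))
  for yaw in(100,90,80,72):
    q=qg
    for k in np.linspace(0,1,10): # lift+pitch+travel continuous
        tl=-th+90*k; yw=78.9+(yaw-78.9)*k
        R=pose(yw,tl,1); pos=(1-k)*(G)+k*(M+[0,0,41])+[0,0,150*np.sin(np.pi*k)]+18.7*R[:,1]
        q,e=ik(pos,R,q,1e-4)
    print("  ",yaw,round(e,3),q.round(0))
E
python3 p2.py
```

```text
grasp 30 0.0 [-56.  54.  28. 105.  -3.  45. -42.]
   100 0.0 [ 28.  59. -15.  99. -41.  66.  58.]
   90 0.0 [ 31.  58. -16. 104. -49.  59.  59.]
   80 0.0 [ 33.  57. -17. 109. -58.  53.  63.]
   72 0.0 [ 43.  60. -31. 113. -59.  39.  61.]
grasp 37 0.0 [-58.  57.  30. 102.  -0.  51. -45.]
   100 0.0 [ 26.  56. -13. 101. -40.  60.  57.]
   90 0.0 [ 28.  55. -14. 105. -48.  54.  58.]
   80 0.0 [ 30.  54. -16. 110. -57.  48.  60.]
   72 0.0 [ 39.  56. -28. 114. -59.  35.  58.]
grasp 45 0.0 [-60.  61.  32.  99.   3.  58. -47.]
   100 0.0 [ 23.  53. -12. 103. -38.  54.  55.]
   90 0.0 [ 25.  52. -13. 107. -46.  48.  54.]
   80 0.0 [ 27.  51. -15. 111. -54.  41.  55.]
   72 0.0 [ 33.  52. -22. 115. -59.  32.  55.]
```

```bash
cat >> h.py <<'E'
th=np.radians(37)
D=-np.cos(th)*Z-np.sin(th)*A; RG=frame(D,W); G=np.array([541,255.5,32])-15*A
TG=G+18.7*D
E
python3 - <<'E'
from h import *
print(TG); row(TG-120*D,RG)
E
```

```text
[535.94611637 229.74488394  17.06551596]
shift [-337.8   27.5 -128.3] rot [-0.944 -1.417 -0.159] deg 98.0
```

send_rows:
  commands: "-338 27 -128 -0.944 -1.417 -0.159 1;-338 27 -128 -0.944 -1.417 -0.159 1;-338 27 -128 -0.944 -1.417 -0.159 1;-338 27 -128 -0.944 -1.417 -0.159 1;-338 27 -128 -0.944 -1.417 -0.159 1;-338 27 -128 -0.944 -1.417 -0.159 1;-338 27 -128 -0.944 -1.417 -0.159 1;-338 27 -128 -0.944 -1.417 -0.159 1;-338 27 -128 -0.944 -1.417 -0.159 1;-338 27 -128 -0.944 -1.417 -0.159 1;-338 27 -128 -0.944 -1.417 -0.159 1;-338 27 -128 -0.944 -1.417 -0.159 1"

```text
clock: 6.07
tool_pos: [546.1, 307.6, 111.6]
tool_rot: [[0.884, -0.08, 0.462], [-0.451, -0.409, 0.793], [0.126, -0.909, -0.397]]
ft_force: [1.1, -1.2, -1.4]
finger_gap: 1.001
```

Run:
```python
from h import *
print(np.round(arm.sense()["joint_positions"],1))
row(TG-120*D,RG)
```

```text
[-66.   50.9  42.4  99.7 -16.1  57.4 -48.6]
shift [ 6.7  1.4 -4.4] rot [-0.214 -0.304 -0.032] deg 21.4
```

send_rows:
  commands: "7 1 -4 -0.214 -0.304 -0.032 1;7 1 -4 -0.214 -0.304 -0.032 1;7 1 -4 -0.214 -0.304 -0.032 1;7 1 -4 -0.214 -0.304 -0.032 1;7 1 -4 -0.214 -0.304 -0.032 1"

```text
clock: 6.48
tool_pos: [550.9, 296.8, 112.7]
tool_rot: [[0.979, -0.12, 0.163], [-0.202, -0.587, 0.784], [0.002, -0.801, -0.599]]
ft_force: [-0.9, -0.3, 0.7]
finger_gap: 0.998
```

Run:
```python
from h import *
print(np.round(arm.sense()["joint_positions"],1))
row(TG-120*D,RG);row(TG,RG)
C={n:optics.capture(n) for n in("side","top")}
im=np.zeros((420,800,3),np.uint8);im[:,:400]=cv2.resize(C["side"]["img"][260:420,130:330],(400,320)) if 0 else cv2.resize(C["side"]["img"][210:420,130:330],(400,420));im[:,400:]=cv2.resize(C["top"]["img"][175:315,115:248],(400,420))
cv2.imwrite("pics/a1.png",im[:,:,::-1])
```

```text
[-65.5  55.1  40.1  93.9  -6.6  66.7 -39.4]
shift [-1.8 -2.3  2.7] rot [-0.003 -0.009 -0.004] deg 0.6
shift [ -1.3 117.7   2.3] rot [-0.003 -0.009 -0.004] deg 0.6
```

View pics/a1.png

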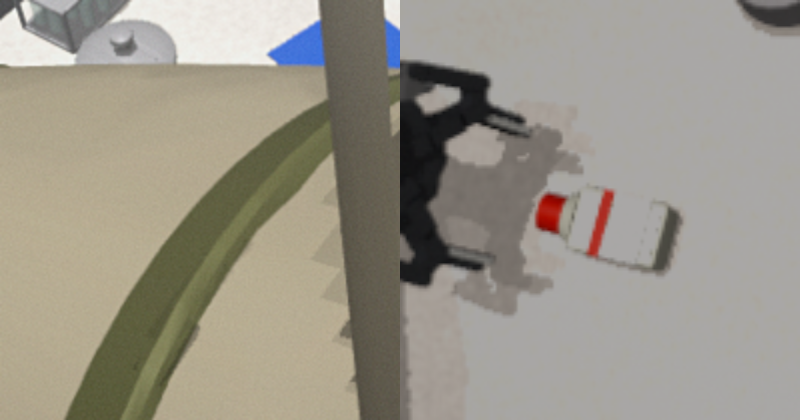

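send_rows:
  commands: "-1 30 2 0 -0.009 0 1;-1 60 2 0 -0.009 0 1;-1 85 2 0 -0.009 0 1;-1 100 2 0 -0.009 0 1;-1 110 2 0 -0.009 0 1;-1 118 2 0 -0.009 0 1;-1 118 2 0 -0.009 0 1"

```text
clock: 7.17
tool_pos: [535.5, 225.7, 17.4]
tool_rot: [[0.98, -0.123, 0.153], [-0.196, -0.59, 0.783], [-0.006, -0.798, -0.603]]
ft_force: [-0.7, -0.8, -0.2]
finger_gap: 1.005
```

Run:
```python
from h import *
print(np.round(arm.sense()["joint_positions"],1))
row(TG,RG)
C={n:optics.capture(n) for n in("side","top")}
for b in blobs(C["top"]["img"],"red"):
    if b[1][0]<300: print(b[:3])
im=cv2.resize(C["top"]["img"][190:300,120:250],(650,550))
cv2.imwrite("pics/a2.png",im[:,:,::-1])
```

```text
[-62.1  59.8  37.4 102.7  -7.9  52.7 -37.6]
shift [-0.4 -2.2  3.4] rot [ 0.001  0.001 -0.008] deg 0.4
(80, array([181.29, 248.61]), array([177, 238,   9,  22], dtype=int32))
```

View pics/a2.png

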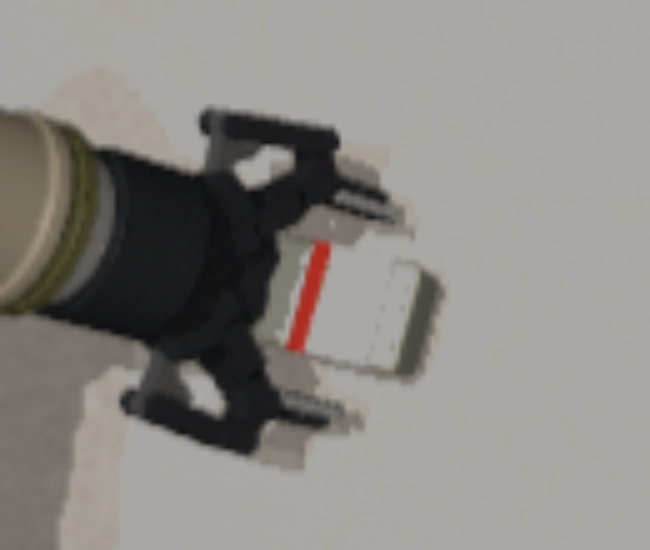

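The pads straddle the body (band at about (308,295), fingers at (385,205) and (345,415) in the crop) and the band hasn't moved. I'll close the gripper now.

send_rows:
  commands: "0 0 0 0 0 0 0;0 0 0 0 0 0 0;0 0 0 0 0 0 0;0 0 0 0 0 0 0;0 0 0 0 0 0 0;0 0 0 0 0 0 0;0 0 0 0 0 0 0;0 0 0 0 0 0 0;0 0 0 0 0 0 0;0 0 0 0 0 0 0"
  newtons: 40

```text
clock: 8.1
tool_pos: [536.1, 227.4, 18.0]
tool_rot: [[0.981, -0.122, 0.151], [-0.193, -0.59, 0.784], [-0.007, -0.798, -0.602]]
ft_force: [0.6, 3.6, 5.2]
finger_gap: 0.581
```

send_rows:
  commands: "0 -12 -9 0 0 0 0;0 -32 -24 0 0 0 0;0 -60 -45 0 0 0 0;0 -90 -68 0 0 0 0;-1 -120 -90 0 0 0 0;-1 -120 -90 0 0 0 0;-1 -120 -90 0 0 0 0"

```text
clock: 8.68
tool_pos: [536.5, 227.4, 169.7]
tool_rot: [[0.981, -0.121, 0.153], [-0.194, -0.588, 0.785], [-0.005, -0.8, -0.6]]
ft_force: [-0.1, -0.3, -3.2]
finger_gap: 0.58
```

Run:
```python
from h import *
s=arm.sense();R0=np.array(s["tool_rot"]);p=np.array(s["tool_pos"]);print(s["finger_gap"],p)
# rigid bottle transform at grasp time (pose after closing)
Rg=np.array([[.981,-.122,.151],[-.193,-.59,.784],[-.007,-.798,-.602]]);pg=np.array([536.1,227.4,18.])
cb=Rg.T@(np.array([541,255.5,25])-pg); ab=Rg.T@A
np.save("rig.npy",np.r_[cb,ab]);print(cb.round(1),ab.round(3))
R=pose(79,53)
for z in (120+53,):
    row(np.array([M[0],M[1],z])-R@cb,R); print("axis",(R@ab).round(3))
```

```text
0.580466341739248 [536.52130574 227.42928419 169.71558698]
[ -0.7 -22.8  18.6] [-0.    -0.602  0.798]
shift [ 128.6  160.9 -173.7] rot [ 1.568 -0.005 -0.005] deg 89.9
axis [-0.001 -0.001  1.   ]
```

send_rows:
  commands: "9 12 -13 0.1 0 0 0;20 25 -27 0.21 0 0 0;31 38 -41 0.32 0 0 0;42 52 -56 0.43 0 0 0;53 66 -71 0.54 0 0 0;64 80 -86 0.65 0 0 0;75 93 -100 0.76 0 0 0;86 106 -114 0.87 0 0 0;97 119 -129 0.98 0 0 0;108 132 -143 1.09 0 0 0;118 146 -158 1.2 0 0 0;129 161 -174 1.31 0 0 0"

```text
clock: 9.68
tool_pos: [613.9, -21.1, 142.6]
tool_rot: [[0.982, 0.077, 0.174], [-0.19, 0.471, 0.861], [-0.016, -0.879, 0.477]]
ft_force: [-0.0, 0.1, -2.5]
finger_gap: 0.586
```

Run:
```python
from h import *
s=arm.sense();print(np.round(s["joint_positions"],1))
r=np.load("rig.npy");cb,ab=r[:3],r[3:]
R=pose(79,53);row(np.array([M[0],M[1],173])-R@cb,R)
```

```text
[ 12.4  36.   -1.6 112.4 -44.1  41.7  36. ]
shift [ 4.2 -4.9 -5. ] rot [ 0.427 -0.01  -0.013] deg 24.5
```

send_rows:
  commands: "1 -1 -1 0.1 0 0 0;2 -3 -3 0.2 0 0 0;3 -4 -4 0.3 -0.01 -0.01 0;4 -5 -5 0.38 -0.01 -0.013 0;4 -5 -5 0.427 -0.01 -0.013 0;4 -5 -5 0.427 -0.01 -0.013 0;4 -5 -5 0.427 -0.01 -0.013 0"

```text
clock: 10.27
tool_pos: [616.0, -29.5, 143.1]
tool_rot: [[0.981, 0.152, 0.12], [-0.194, 0.78, 0.595], [-0.003, -0.607, 0.795]]
ft_force: [0.6, -0.4, -2.7]
finger_gap: 0.581
```

Run:
```python
from h import *
s=arm.sense();print(np.round(s["joint_positions"],1))
r=np.load("rig.npy");cb,ab=r[:3],r[3:]
R=pose(79,53);row(np.array([M[0],M[1],173])-R@cb,R)
row(np.array([M[0],M[1],65])-R@cb,R)
C={n:optics.capture(n) for n in("side","top")}
for n,c in C.items():
    for b in blobs(c["img"],"red"):
        if b[1][1]>125: print(n,b[:3],plane(c,[b[1]],173+42).round(1))
cv2.imwrite("pics/a3.png",C["side"]["img"][:,:,::-1])
```

```text
[ 31.6  45.1 -15.5 111.  -56.5  51.7  55.3]
shift [0.6 0.1 1.7] rot [ 0.006 -0.004  0.   ] deg 0.4
shift [  1.   65.6 -84.1] rot [ 0.006 -0.004  0.   ] deg 0.4
side (243, array([309.36, 151.84]), array([300, 144,  19,  19], dtype=int32)) [[615.5 -38.2 215. ]]
side (16, array([308.69, 185.5 ]), array([305, 184,   9,   4], dtype=int32)) [[573.6  31.9 215. ]]
top (193, array([311.58, 205.93]), array([304, 198,  16,  16], dtype=int32)) [[616.  -34.4 215. ]]
```

View pics/a3.png

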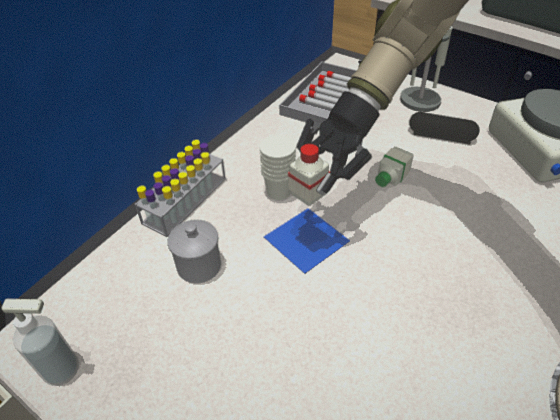

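Side view: the bottle is upright in the gripper over the mat, cap at (309,152), the cups at (278,165) are untouched and the green bottle at (395,165) is clear. Next I'll descend.

send_rows:
  commands: "0 6 -7 0 0 0 0;0 13 -17 0 0 0 0;1 21 -27 0.006 0 0 0;1 29 -37 0.006 0 0 0;1 37 -47 0.006 0 0 0;1 45 -58 0.006 0 0 0;1 53 -68 0.006 0 0 0;1 60 -77 0.006 0 0 0;1 65 -84 0.006 -0.004 0 0;1 65 -84 0.006 -0.004 0 0;1 65 -84 0.006 -0.004 0 0"

```text
clock: 11.28
tool_pos: [617.8, -28.3, 38.2]
tool_rot: [[0.982, 0.153, 0.112], [-0.19, 0.784, 0.591], [0.002, -0.601, 0.799]]
ft_force: [0.3, -0.7, -1.6]
finger_gap: 0.583
```

Run:
```python
from h import *
s=arm.sense();print(np.round(s["joint_positions"],1))
r=np.load("rig.npy");cb,ab=r[:3],r[3:]
R0=np.array(s["tool_rot"]);print("bottle",(s["tool_pos"]+R0@cb).round(1),(R0@ab).round(3))
R=pose(79,53)
for z in(59,53.5,52):row(np.array([M[0],M[1],z])-R@cb,R)
C={n:optics.capture(n) for n in("side","top")}
for n,c in C.items():
    for b in blobs(c["img"],"red"):
        if b[1][1]>125: print(n,b[:3],plane(c,[b[1]],65+42).round(1))
cv2.imwrite("pics/a4.png",cv2.resize(C["side"]["img"][120:280,220:440],None,fx=3.6,fy=3.6)[:,:,::-1])
```

```text
[ 34.3  55.4 -19.8 110.8 -57.7  43.7  62.9]
bottle [615.7 -35.   66.7] [-0.003 -0.001  1.   ]
shift [-0.9  4.3 -6.4] rot [-0.001  0.002  0.001] deg 0.1
shift [ -1.    7.6 -10.8] rot [-0.001  0.002  0.001] deg 0.1
shift [ -1.    8.5 -12. ] rot [-0.001  0.002  0.001] deg 0.1
side (205, array([306.8 , 197.89]), array([299, 190,  17,  18], dtype=int32)) [[619.  -40.5 107. ]]
top (153, array([310.46, 214.48]), array([304, 208,  14,  14], dtype=int32)) [[617.9 -34.7 107. ]]
```

View pics/a4.png

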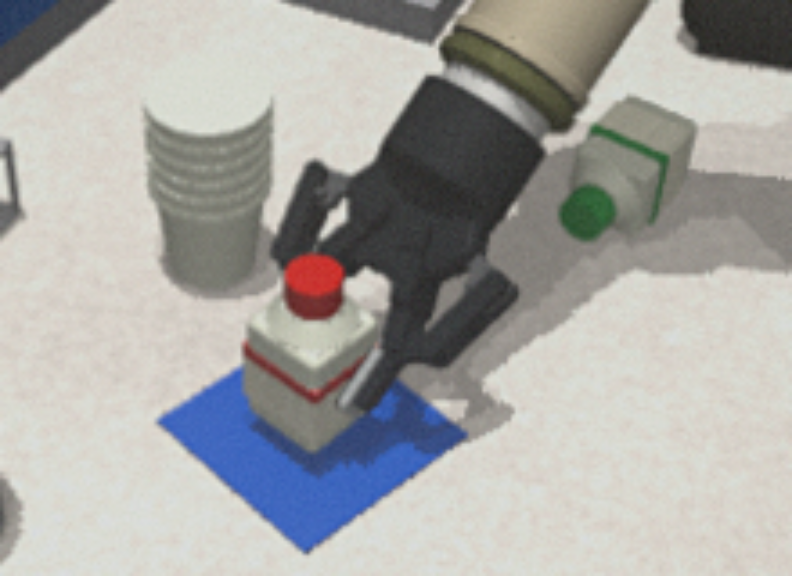

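The bottle is upright over the mat and the cups and green bottle are clear. I'll lower it gently to contact.

send_rows:
  commands: "-1 1 -2 0 0 0 0;-1 2 -4 0 0 0 0;-1 3 -5 0 0 0 0;-1 4 -6 0 0 0 0;-1 5 -7 0 0 0 0;-1 6 -8 0 0 0 0;-1 6.5 -9 0 0 0 0;-1 7 -10 0 0 0 0;-1 7 -10 0 0 0 0"

```text
clock: 12.13
tool_pos: [616.9, -28.6, 26.1]
tool_rot: [[0.982, 0.153, 0.112], [-0.19, 0.784, 0.591], [0.003, -0.602, 0.799]]
ft_force: [0.4, 0.2, -1.9]
finger_gap: 0.578
```

send_rows:
  commands: "0 0.6 -0.8 0 0 0 0;0 0.6 -0.8 0 0 0 0;0 1.2 -1.6 0 0 0 0;0 1.2 -1.6 0 0 0 0"

```text
clock: 12.47
tool_pos: [617.0, -28.5, 24.4]
tool_rot: [[0.982, 0.154, 0.112], [-0.19, 0.784, 0.591], [0.003, -0.602, 0.799]]
ft_force: [-0.4, 1.0, -2.8]
finger_gap: 0.586
```

send_rows:
  commands: "0 0.5 -0.7 0 0 0 0;0 0.6 -0.8 0 0 0 0;0 0.9 -1.2 0 0 0 0;0 0.9 -1.2 0 0 0 0"

```text
clock: 12.8
tool_pos: [616.9, -28.5, 24.3]
tool_rot: [[0.982, 0.154, 0.111], [-0.189, 0.785, 0.59], [0.004, -0.6, 0.8]]
ft_force: [-3.6, -4.4, 10.0]
finger_gap: 0.579
```

Contact with the mat: 10 N, and z has stopped falling. I'll release and hold the pose.

send_rows:
  commands: "0 0 0 0 0 0 0;0 0 0 0 0 0 0.65;0 0 0 0 0 0 0.75;0 0 0 0 0 0 1;0 0 0 0 0 0 1;0 0 0 0 0 0 1;0 0 0 0 0 0 1;0 0 0 0 0 0 1;0 0 0 0 0 0 1;0 0 0 0 0 0 1"

```text
clock: 13.63
tool_pos: [616.9, -28.5, 22.8]
tool_rot: [[0.982, 0.153, 0.112], [-0.19, 0.784, 0.591], [0.003, -0.602, 0.799]]
ft_force: [-0.4, -0.1, -0.5]
finger_gap: 1.002
```

Run:
```python
from h import *
C={n:optics.capture(n) for n in("side","top")}
for n,c in C.items():
    for b in blobs(c["img"],"red"):
        if b[1][1]>125: print(n,b[:3],plane(c,[b[1]],53+42).round(1))
cv2.imwrite("pics/a5.png",cv2.resize(C["side"]["img"][120:280,220:440],None,fx=3.6,fy=3.6)[:,:,::-1])
```

```text
side (199, array([307.22, 203.47]), array([299, 196,  17,  18], dtype=int32)) [[617.  -39.3  95. ]]
top (149, array([310.31, 216.44]), array([304, 210,  14,  14], dtype=int32)) [[615.7 -34.7  95. ]]
```

View pics/a5.png

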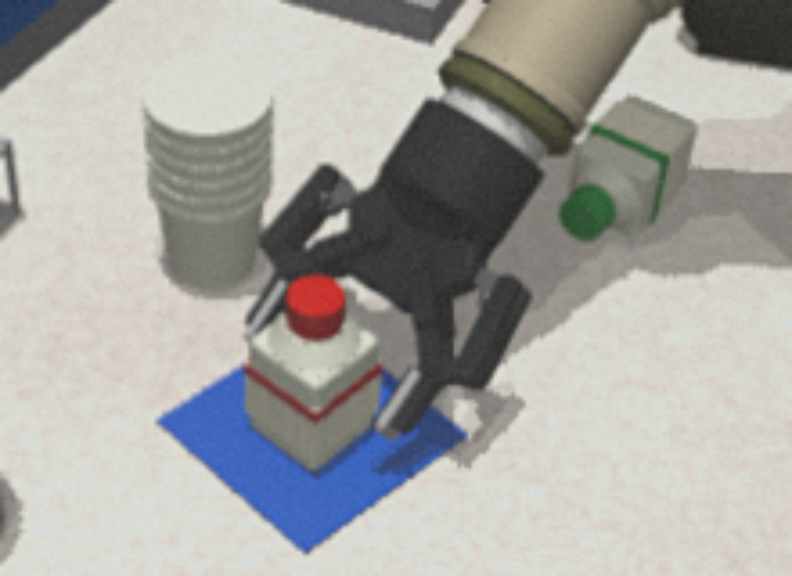

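The bottle stands on the mat with clear gaps on both sides. I'll retreat straight back along the tool axis.

send_rows:
  commands: "0 -5 0 0 0 0 1;0 -12 0 0 0 0 1;0 -22 0 0 0 0 1;0 -34 0 0 0 0 1;0 -47 0 0 0 0 1;0 -60 0 0 0 0 1;0 -75 0 0 0 0 1;0 -90 0 0 0 0 1;0 -105 0 0 0 0 1;0 -115 0 0 0 0 1;0 -120 0 0 0 0 1;0 -120 0 0 0 0 1"

```text
clock: 14.73
tool_pos: [598.7, -124.2, 95.8]
tool_rot: [[0.982, 0.155, 0.112], [-0.191, 0.783, 0.592], [0.004, -0.603, 0.798]]
ft_force: [0.2, -0.4, -0.4]
finger_gap: 1.0
```

Run:
```python
from h import *
C={n:optics.capture(n) for n in("side","top")}
for n,c in C.items():
    for b in blobs(c["img"],"red"):
        if b[1][1]>125: print(n,b[:3],plane(c,[b[1]],53+42).round(1))
    for b in blobs(c["img"],"green"): print(n,"green",b[:2])
cv2.imwrite("pics/a6.png",C["side"]["img"][:,:,::-1])
```

```text
side (157, array([307.32, 202.28]), array([300, 197,  16,  12], dtype=int32)) [[618.5 -42.   95. ]]
side green (46, array([385.3 , 176.37]))
top (148, array([310.26, 216.44]), array([304, 210,  13,  14], dtype=int32)) [[615.6 -34.6  95. ]]
top green (47, array([404.34, 252.26]))
top green (26, array([425.5, 256.5]))
```

View pics/a6.png

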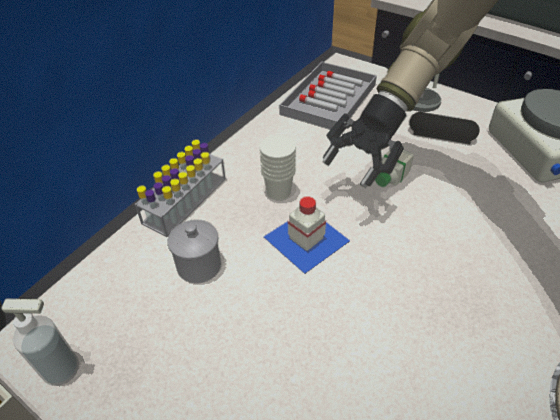

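The bottle stands on the mat, cap at (307,202), with the cups at (278,170) unmoved. The gripper hovers clear of everything.

```bash
python3 -c "
from rig import arm
print(arm.sign_off())"
```

```text
the job is handed in; nothing more can be done
None
```

I gripped the red-capped bottle across its body, lifted it and turned it upright. I lowered it onto the blue mat until the wrist force showed contact (about 10 N), let go and backed straight off. The job was handed in at about 15 s on the robot clock, but the hand-in reports no verdict.

**Red bottle:** in the last pictures it stands cap up on the mat. The top camera puts its cap at (615.6, −34.6) mm, against a mat centre of about (614.8, −35.3) mm. The side camera read about 7 mm off in y, but it sees mostly the near face of the cap and is less certain; both are inside the 30 mm limit.

**Cups and green bottle:** the cups look unmoved in the side picture, though I did not measure them again. The gripper partly hid the green bottle at the end. Its cap and band kept their columns in the top view, and only the hidden rows shifted.

**Gripper:** it is open and clear of everything, with wrist force near zero.

**Failed attempts:** before the grasp, two trial tool orientations in the air ran into the limits of joints 5 and 6. I fitted a rough model of the arm (about 10 mm error) and chose a tool heading to the left instead.

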